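Weigh out ballast for the sculpture and put the rest away

TASK

Make up the steel ballast for the sculpture's foot: add loose bar ends from the cutting mat to the scale's pan until the pointer stands between the two heavy lines. Put every bar end that is left over into the chest with the other bar ends, lying below the sliding covers, and leave both covers fully closed; do not disturb the plaster figure, the paint tin or the plane.

Things in the scene. Friction and masses are not known exactly. Their poses are not given: they have to be found in the camera images.
- chest: Fixed grey sheet-steel stock chest, 300 x 220 mm, open on top under two clear sliding covers. Origin: centre of its underside; x = its long axis, pointing away from the robot. A wall at x = 0 (top at 58 mm) parts it into a near and a far bay, each 142 (x) x 208 (y) mm, centred at x = -75 and +75 mm. Inner floor 6 mm up; end walls 68, side walls 90 mm high.
- bar_stock: The stock of bar ends in one bay of the chest (near or far, it varies): two bar ends like the loose ones, fixed along the bay's +y wall, filling it from y = +54 mm to the wall, 24 mm high; the rest of that bay is free. Origin: centre of the bay's floor; axes as the chest's.
- fittings: Three black iron pipe elbows, fixed in the other bay. Origin: centre of that bay on its floor.
- cover_near (a joint): Slide of the chest's near cover (over the near bay; lower track, passes under its neighbour). 0 = fully closed; grows to 0.118 m = fully open as it moves along the chest's +x, and then the outer 118 mm of the bay lie open. Slides with about 2 N of friction and stays where it is left.
- cover_far (a joint): Slide of the chest's far cover (over the far bay; upper track, passes over its neighbour). 0 = fully closed; grows to 0.118 m = fully open as it moves along the chest's -x, and then the outer 118 mm of the bay lie open. Friction as the near cover.
- cover_near_handle (a point): Middle of the top edge of the near cover's handle: an upright aluminium flange 10 mm thick (along chest x), 100 mm long (along chest y), rising 40 mm from the cover to 115 mm above the bench; closed, it is 15 mm inside the chest's outer end. Moves with the cover.
- cover_far_handle (a point): The same for the far cover: flange 10 x 100 mm, rising 31 mm from the cover (whose upper face is 84 mm above the bench) to 115 mm above the bench.
- scale: Fixed white spring scale, housing 190 x 170 mm, 90 mm high. Origin: centre of its underside; x away from the robot. Its +x and -x faces each carry a white plate with ticks 5 mm apart, a pointer that sinks with the pan, and two long heavy black lines. The pointer starts 82 mm above the bench; the lines are 44 and 28 mm above it.
- pan (a joint): How far the scale's pan and pointer have sunk (m): 0 empty, stop at 0.066. The pan moves straight down on a damped spring of 270 N/m. The pointer is level with the upper heavy line at 0.038 and with the lower one at 0.054. One bar end sinks it by 8 to 14.5 mm.
- pan_floor (a point): Centre of the upper face of the pan's floor, 165 mm above the bench when empty; axes parallel to the scale's. The square steel pan is 200 x 200 mm outside, 192 x 192 mm inside, with a rim 20 mm high.
- mat: Fixed green cutting mat, 260 x 260 x 3 mm, on which the bar ends lie. Origin: centre of its underside.
- bar1: Loose sawn bar end of square steel, 24 x 24 x 84 mm, dark with bright ends, drilled to an unknown depth, so its weight varies (0.22 to 0.40 kg). Origin at its centre, x along its length. Lies on the mat, in any place of two rows; may be absent.
- bar2: Loose sawn bar end of square steel, 24 x 24 x 60 mm, dark with bright ends, drilled to an unknown depth, so its weight varies (0.22 to 0.40 kg). Origin at its centre, x along its length. Lies on the mat, in any place of two rows; may be absent.
- bar3: Loose sawn bar end of square steel, 24 x 24 x 72 mm, dark with bright ends, drilled to an unknown depth, so its weight varies (0.22 to 0.40 kg). Origin at its centre, x along its length. Lies on the mat, in any place of two rows; may be absent.
- bar4: Loose sawn bar end of square steel, 24 x 24 x 60 mm, dark with bright ends, drilled to an unknown depth, so its weight varies (0.22 to 0.40 kg). Origin at its centre, x along its length. Lies on the mat, in any place of two rows; may be absent.
- bar5: Loose sawn bar end of square steel, 24 x 24 x 72 mm, dark with bright ends, drilled to an unknown depth, so its weight varies (0.22 to 0.40 kg). Origin at its centre, x along its length. Lies on the mat, in any place of two rows; may be absent.
- bar6: Loose sawn bar end of square steel, 24 x 24 x 84 mm, dark with bright ends, drilled to an unknown depth, so its weight varies (0.22 to 0.40 kg). Origin at its centre, x along its length. Lies on the mat, in any place of two rows; may be absent.
- bar7: Loose sawn bar end of square steel, 24 x 24 x 60 mm, dark with bright ends, drilled to an unknown depth, so its weight varies (0.22 to 0.40 kg). Origin at its centre, x along its length. Lies on the mat, in any place of two rows; may be absent.
- bar8: Loose sawn bar end of square steel, 24 x 24 x 72 mm, dark with bright ends, drilled to an unknown depth, so its weight varies (0.22 to 0.40 kg). Origin at its centre, x along its length. Lies on the mat, in any place of two rows; may be absent.
- maquette: Bystander: small plaster figure, 80 mm wide, 162 mm high, beyond the work. Origin: centre of its underside.
- paint_tin: Bystander: paint tin, 86 mm across, 100 mm high. Origin: centre of its underside.
- plane: Bystander: hand plane, 190 x 55 mm. Origin: centre of its underside.

How it is judged:
By the outcome, as a careful person would: the job done as asked, in the order asked, and still so for the second after the job is handed in, with the robot touching nothing.
Of bar1, bar2, bar3, bar4, bar5, bar6, bar7, bar8 only 5 to 7 are there at a start; the rules pass over those that are not, and their reading is None.
At some moment in a run one of bar1, bar2, bar3, bar4, bar5, bar6, bar7, bar8 may be knocked a few centimetres aside while the robot is not near it.
Once in a run the grip may slacken for a moment while it holds something.
It also fails if it takes over 210 s, if anything falls off the work surface, if the arm or the gripper's body presses on something with over 40 N, if the wrist force passes 120 N, or if a joint passes its speed limit or range.

ROBOT

A 7-joint arm with a two-finger parallel gripper is mounted at the origin on the work surface. World frame = base frame: x ahead of the robot, y to its left, z up, the work surface at z = 0. Lengths are in m, angles in rad, forces in N, time in s.
With the tool pointing down it reaches from about 0.425 to 0.875 m from the base axis. Payload 4.7 kg.
Tool frame: the origin (TCP) lies at the very end of the fingers, on their centre line; the grasp point (between the pads) lies 19 mm behind it (grasp_offset is the distance from the TCP to the grasp point, in m); z points along the fingers, x is the direction in which the jaws open and shut, and the axes are right-handed (so a half turn about z gives the same grasp; the last joint's range is limited). The gripper opens to 85 mm and grips with 20 to 120 N. Pads are 22 mm wide; open, the fingers measure 114 mm over their backs; the gripper's body (76 mm by 85 mm) begins 54 mm behind the grasp point. The pads swing forward as they close: fully open they stand 13 mm farther back than shut.
Start: joints at [1.26, 0.321, -0.07, 1.45, 0.023, 1.371, -0.057], TCP at [0.207, -0.616, 0.231] pointing down, gripper open.
Joint ranges: [-2.86, 2.86], [-0.3, 2.09], [-1.38, 1.24], [0.06, 2.45], [-1.56, 4.7], [0.09, 2.05], [-2.69, 2.69]. Speed limits (rad/s): [2.57, 2.57, 3.14, 3.14, 3.14, 3.14, 3.14].

INTERFACE

Orientations are given as [roll, pitch, yaw] about the fixed x, y, z axes, in that order (R = Rz(yaw) Ry(pitch) Rx(roll)).
In Python, from station import * gives the robot as it stands. The module is installed in compiled form; this text tells all that it offers.
- The arm moves only by the shell command python3 -m inch 'ROWS' [OPENING]. ROWS is JSON, a list of rows, each a list of 2 entries, a list of its own where there are three numbers: the shift along the tool's x, y, z in cm, then the turn about the tool's z in degrees. In form: [[[tx, ty, tz], spin], ...]. A call has 1 to 20 rows; each row shifts and turns the commanded pose from where the row before left it, along the tool's axes as they then stand; what a row does not reach is not made up. A row lasts 1/12 s, in which the tool goes at most 41.7 mm and 7.16 degrees, less where a joint would pass 70% of its speed; a pose out of reach is approached as far as the arm can. A call with a gripper value outside its range is refused whole. OPENING is the closure, from 0 (fully open) to 1 (shut), set as the call begins (- or left out, the last holds). The fingers move at their own pace and stop on an object; the grip force is fixed at half the most. Time passes only in rows, so rows that do not move let the fingers close. It gives the time, the measured TCP pose, the force and the opening at its end, in the units of the state.
- read_state(): the state, without advancing time (a new reading comes with each control period).
- get_image(name): name is "scene" or "top" or "wrist"; returns a dict with "color" (384x512x3 uint8, red, green, blue), "vertical_fov" (degrees; the focal length in pixels is half the picture's height over the tangent of half this angle, whatever the lens; pixels are square), "cx", "cy" (the principal point, pixels), "eye" and "orientation" of the camera in the world. Camera axes: x right, y down, z forward; pixel columns grow to the right and rows downward; lengths in m; the calibration is good to about 2 mm. The wrist camera is an equidistant fisheye: a pixel r from the principal point sees the ray r / f radians off the axis. A picture is of the moment at which its call begins. There is no depth.
- finish_job(): hands the job in, once; it reports no verdict.
Trained networks look in a picture, given as the dict that the camera call returned (one of the last four; its "shot" number tells which), for a name from the list of things; names that differ only in an ending like _2 or _b are one class to them, and where a whole thing is asked for, a point or a joint stands for the part that bears it (a point fixed in the world has none). Each returns a list of dicts, best first, with "confidence" (0 to 1); they miss things now and then, are a little off and sometimes report something else, mostly with a low value. They report only what shows in the picture. A call takes as long as a camera call.
- trace(picture, label): "pixels" (384x512 bool, what is visible of it) and "at" ([column, row] in pixels, amid what is visible of it).
The state is a dict: "clock": time; "joint_positions": joint angles; "joint_vel": joint speeds; "effort": joint torques, N m; "ee_pos": TCP position; "eef_rot": TCP orientation; "ft_force": force on the tool from outside, world axes, zero at the start; "moment": the same for the moment, N m; "gripper_width": finger opening in m.
Only numpy, scipy, OpenCV 4.12 (cv2) and the standard library are available. Lean on these libraries where they do the work, as an engineer would, in place of code of your own. Each camera call takes 0.05 s, during which the arm holds its last target. There are 200 camera calls.

## Working session

There is one attempt and no reset: what is moved stays moved. The work goes in short steps, Python scripts to look and compute and a shell command to move; the robot and the scene stay as the last step left them, time stands still between calls to the robot, and variables do not carry over. Pictures are saved under pics/ and viewed, about 12 in all and at most 16, crops included, and the job is handed in when it is done.

```bash
mkdir -p pics; cat > h.py <<'E'
from station import *
import numpy as np, cv2
from scipy.spatial.transform import Rotation as R
def cam(p):
    h=p["color"].shape[0]; f=h/2/np.tan(np.radians(p["vertical_fov"])/2)
    o=np.array(p["orientation"]); 
    M=o if o.shape==(3,3) else R.from_euler("xyz",o).as_matrix()
    return f,M,np.array(p["eye"])
def ray(p,u,v,fish=False):
    f,M,e=cam(p); a=np.array([u-p["cx"],v-p["cy"]])
    if fish:
        r=np.hypot(*a); t=r/f; d=np.array([*(a/max(r,1e-9)*np.sin(t)),np.cos(t)])
    else: d=np.array([a[0]/f,a[1]/f,1])
    return e,M@d
def onz(p,u,v,z,fish=False):
    e,d=ray(p,u,v,fish); return e+d*(z-e[2])/d[2]
def proj(p,X):
    f,M,e=cam(p); c=M.T@(np.array(X)-e); return c[0]/c[2]*f+p["cx"],c[1]/c[2]*f+p["cy"]
def save(p,n,crop=None,s=1):
    c=p["color"]
    if crop: c=c[crop[1]:crop[3],crop[0]:crop[2]]
    cv2.imwrite("pics/"+n,cv2.resize(c[:,:,::-1],None,fx=s,fy=s,interpolation=cv2.INTER_CUBIC))
E
python3 - <<'E'
from h import *
print(read_state())
ps={n:get_image(n) for n in("scene","top","wrist")}
for n,p in ps.items(): print(n,{k:v for k,v in p.items() if k!="color"})
a=np.hstack([ps["top"]["color"],ps["scene"]["color"]])
save(ps["top"],"top0.png",s=1.55); save(ps["scene"],"scene0.png",s=1.55)
p=ps["top"]
for l in ["chest","bar_stock","fittings","cover_near_handle","cover_far_handle","scale","pan_floor","mat","bar1","bar2","bar3","maquette","paint_tin","plane"]:
    try:
        for n in("top",):
            for t in trace(ps[n],l)[:9]: 
                m=t["pixels"]; (c,s,ang)=cv2.minAreaRect(np.argwhere(m)[:,::-1].astype(np.float32))
                print(l,round(t["confidence"],2),np.round(t["at"]),"rect",np.round(c,1),np.round(s,1),round(ang,1), np.round(onz(ps[n],*c,0.0),3))
    except Exception as ex: print(l,ex)
E
```

```text
{'clock': 0.0, 'joint_positions': array([ 1.26008971,  0.3218406 , -0.07010331,  1.45170458,  0.02259052,
        1.37076306, -0.05689643]), 'joint_vel': array([-5.21417202e-04, -1.26520918e-03,  3.46817074e-04, -1.43061783e-03,
       -1.99383782e-04,  1.44188050e-03, -3.36907923e-05]), 'effort': array([ 1.56003657e-04, -4.93579531e+01, -3.81947430e-01, -3.14339125e+01,
        1.29785363e-02,  1.15251588e-02,  9.89898552e-06]), 'ee_pos': array([ 0.20722684, -0.61551183,  0.23019734]), 'eef_rot': array([ 3.14150993e+00,  1.92650146e-03, -1.24593926e+00]), 'ft_force': array([-0.1816576 , -0.27920458, -0.42811122]), 'moment': array([ 0.03451206, -0.01335813,  0.02967204]), 'gripper_width': 0.08519273281685541}
scene {'vertical_fov': 43.44600909971409, 'cx': 253.13697751248566, 'cy': 195.23416381016827, 'eye': array([0.97868623, 0.76438105, 1.03790005]), 'orientation': array([-2.40263357,  0.01147561,  2.6260937 ]), 'shot': 1}
top {'vertical_fov': 42.61115611602947, 'cx': 267.7313347474433, 'cy': 193.93335559967818, 'eye': array([0.44141799, 0.03574237, 1.37030251]), 'orientation': arr
[... 2104 characters left out ...]
2.4 175.6] [ 8.6 27.3] 8.5 [0.627 0.011 0.   ]
bar3 0.54 [296. 224.] rect [297.9 221.8] [ 9.  26.3] 5.7 [ 0.497 -0.032  0.   ]
bar3 0.46 [255. 170.] rect [256.9 171. ] [ 9.2 22.8] 13.0 [0.64  0.083 0.   ]
maquette 0.71 [217. 121.] rect [216. 119.] [35.8 28.6] 63.4 [0.788 0.2   0.   ]
maquette 0.26 [298. 221.] rect [297.6 221.4] [ 9.6 25.3] 4.8 [ 0.498 -0.032  0.   ]
paint_tin 0.88 [355. 117.] rect [355.8 119.2] [31.1 38.9] 45.0 [ 0.788 -0.197  0.   ]
paint_tin 0.66 [290. 199.] rect [290.6 197.6] [94.2 93.5] 6.8 [ 0.565 -0.012  0.   ]
plane 0.58 [173. 129.] rect [168.1 131.9] [25.9 66.7] 18.4 [0.751 0.335 0.   ]
plane 0.22 [416. 226.] rect [413.9 224.1] [83.9 87.1] 85.4 [ 0.492 -0.353  0.   ]
```

View pics/top0.png

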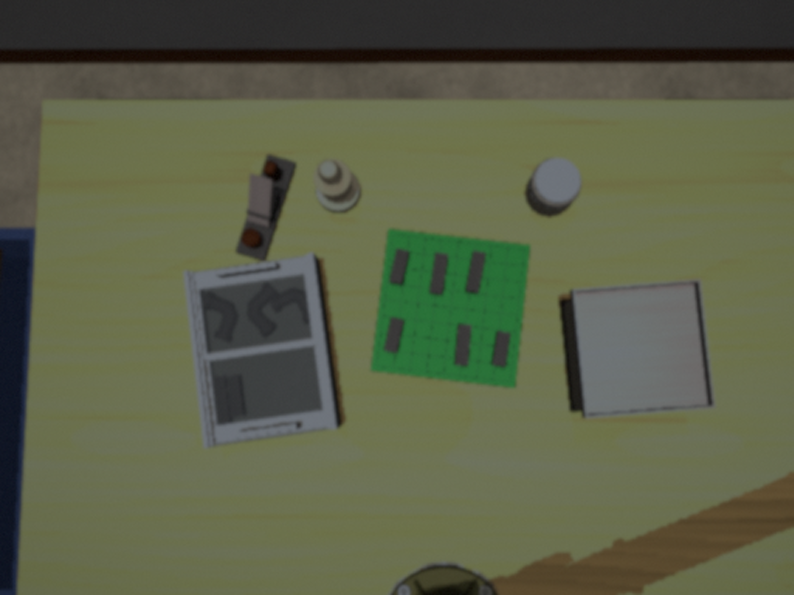

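View pics/scene0.png

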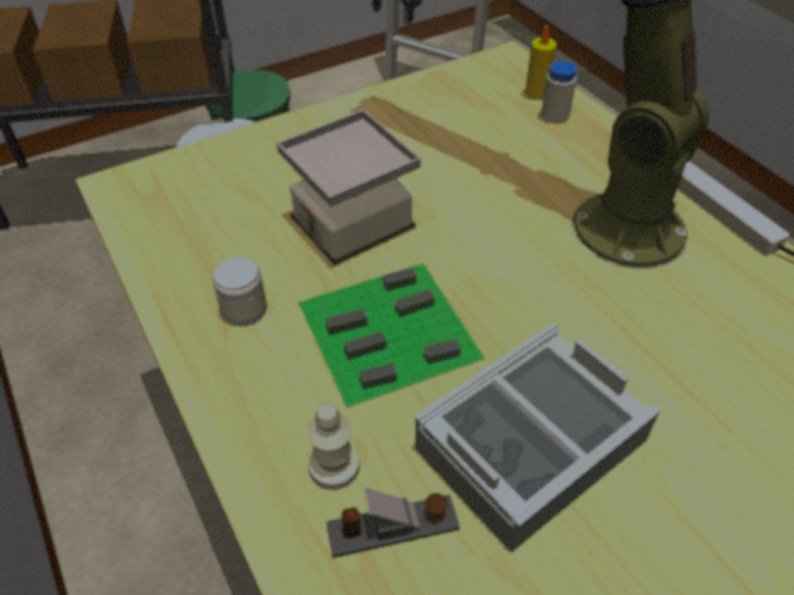

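Top view (scale 1.55): six bars on the mat, stock bars in the near bay (230,395), fittings in the far bay. The chest's handles are at (270,427) and (248,270), and the pan is at (640,348). The scene view agrees and shows the scale's +x plate at (308,220).

```bash
cat >> h.py <<'E'
def bars(p,z=0.015):
    out=[]
    for t in trace(p,"bar1"):
        if t["confidence"]<.25: continue
        m=t["pixels"]; ij=np.argwhere(m)[:,::-1].astype(float)
        W=np.array([onz(p,u,v,z)[:2] for u,v in ij]); c=W.mean(0)
        w,V=np.linalg.eigh(np.cov((W-c).T)); a=np.degrees(np.arctan2(V[1,1],V[0,1])); a=(a+90)%180-90
        out.append((round(t["confidence"],2),*np.round(c,3),round(a,1),round(np.sqrt(12*w[1])*1000)))
    return out
E
python3 - <<'E'
from h import *
p=get_image("top")
for b in bars(p): print(b)
for l,z in(("pan_floor",.18),("mat",.003)):
    t=trace(p,l)[0]; ij=np.argwhere(t["pixels"])[:,::-1].astype(np.float32)
    bx=cv2.boxPoints(cv2.minAreaRect(ij)); Wd=np.array([onz(p,u,v,z)[:2] for u,v in bx]); print(l,Wd.mean(0).round(3),Wd.round(3).tolist())
n=onz(p,174,275.5,.115);f=onz(p,160,174,.115); print("handles",n,f,(n+f)/2,np.degrees(np.arctan2(*(f-n)[1::-1])),np.hypot(*(f-n)[:2]))
save(p,"c1.png",(110,155,230,295),4)
E
```

```text
(0.77, np.float64(0.624), np.float64(0.011), np.float64(-7.5), 76)
(0.74, np.float64(0.49), np.float64(-0.099), np.float64(-10.1), 60)
(0.71, np.float64(0.637), np.float64(0.082), np.float64(-14.0), 61)
(0.62, np.float64(0.497), np.float64(-0.032), np.float64(-7.8), 73)
(0.48, np.float64(0.627), np.float64(-0.054), np.float64(-13.7), 70)
pan_floor [ 0.486 -0.302] [[0.577, -0.191], [0.597, -0.4], [0.395, -0.411], [0.375, -0.206]]Traceback (most recent call last):
  File "<stdin>", line 5, in <module>
IndexError: list index out of range
```

```bash
python3 - <<'E'
from h import *
p=get_image("top")
for b in bars(p): print(*b)
# pan corners from picture (1.55 scale) at rim z=.185
c=np.array([[572,291],[697,283],[712,406],[584,416]])/1.55
W=np.array([onz(p,u,v,.185)[:2] for u,v in c]); print("pan",W.mean(0).round(3),W.round(3).tolist())
n=onz(p,174,275.5,.115);f=onz(p,160,174,.115); print("handles",n,f,(n+f)/2,np.degrees(np.arctan2(*(f-n)[1::-1])),np.hypot(*(f-n)[:2]))
save(p,"c1.png",(110,155,230,295),4)
E
```

```text
0.76 0.625 -0.054 -11.1 72
0.74 0.514 0.092 -13.0 61
0.7 0.635 0.082 -13.3 62
0.65 0.624 0.011 -8.1 72
0.52 0.49 -0.099 -10.2 60
0.47 0.498 -0.032 -6.9 71
pan [ 0.483 -0.3  ] [[0.572, -0.195], [0.585, -0.39], [0.395, -0.406], [0.379, -0.21]]
handles [0.35602706 0.28669903 0.115     ] [0.61466236 0.32849768 0.115     ] [0.48534471 0.30759836 0.115     ] 9.180327538638299 0.2619911252875355
```

View pics/c1.png

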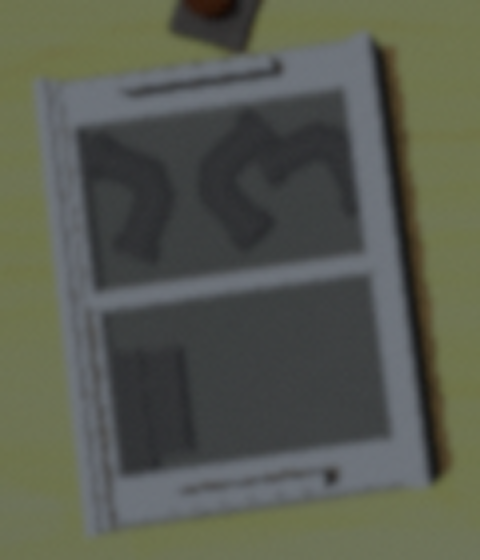

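```bash
python3 - <<'E'
from h import *
p=get_image("top")
c=np.array([[35,80],[372,35],[437,485],[90,533]])/4+[110,155]
W=np.array([onz(p,u,v,.09)[:2] for u,v in c]); print("chest",W.mean(0).round(4),W.round(3).tolist())
x=(W[0]+W[1]-W[2]-W[3])/2; y=(W[0]+W[3]-W[1]-W[2])/2
print(np.degrees(np.arctan2(x[1],x[0])),np.hypot(*x),np.degrees(np.arctan2(-y[0],y[1])),np.hypot(*y))
for q in([278,62],[124,92],[338,470],[180,492]): print(q,onz(p,q[0]/4+110,q[1]/4+155,.115).round(3))
E
python3 -m inch '[[[0,0,-2],0],[[0,0,0],0]]' 0.3
```

```text
chest [0.4838 0.3094] [[0.615, 0.443], [0.646, 0.221], [0.353, 0.175], [0.321, 0.398]]
8.884380458005518 0.29678689007500797 7.893168081085623 0.22448850276987847
[278, 62] [0.624 0.278 0.115]
[124, 92] [0.604 0.377 0.115]
[338, 470] [0.364 0.235 0.115]
[180, 492] [0.35  0.335 0.115]
clock: 1.37
ee_pos: [0.2079, -0.6173, 0.2544]
eef_rot: [-3.141, -0.005, -1.246]
ft_force: [-1.0, 0.0, -0.1]
gripper_width: 0.0639
```

```bash
cat >> h.py <<'E'
def go(x,y,z,yaw):
    s=read_state(); e=np.array(s["ee_pos"]); R0=R.from_euler("xyz",s["eef_rot"]); yw=np.degrees(s["eef_rot"][2])
    sp=(yw-yaw+180)%360-180
    a=np.radians(yaw); X=np.array([np.cos(a),np.sin(a),0]);Y=np.array([np.sin(a),-np.cos(a),0])
    d=(np.array([x,y,z])-e)*100
    print(f"spin {sp:.1f} after-spin d: {d@X:.2f} {d@Y:.2f} {-d[2]:.2f} |xy| {np.hypot(d[0],d[1]):.1f}  rpy",s["eef_rot"].round(3))
E
python3 -m inch '[[[0,0,0],7.1],[[0,0,0],7.1],[[0,0,0],7.1],[[0,0,0],7.1],[[-3.8,-1.25,0],0],[[-3.8,-1.25,0],0],[[-3.8,-1.25,0],0],[[-3.8,-1.25,0],0],[[-3.8,-1.25,0],0],[[-3.8,-1.25,0],0],[[-3.8,-1.25,0],0],[[-3.8,-1.25,0],0],[[-3.8,-1.25,0],0],[[-3.8,-1.25,0],0],[[-3.8,-1.25,0],0],[[-3.8,-1.25,0],0],[[-3.8,-1.25,0],0],[[-3.8,-1.25,0],0],[[-2,-0.8,0],0],[[0,0,0],0]]' 0.3
python3 -c "
from h import *
go(.49,-.099,.006,-100)"
```

```text
clock: 3.03
ee_pos: [0.484, -0.0969, 0.2515]
eef_rot: [-3.139, 0.002, -1.732]
ft_force: [-1.0, 0.2, 0.6]
gripper_width: 0.0599
spin 0.8 after-spin d: 0.10 -0.63 24.55 |xy| 0.6  rpy [-3.139e+00  2.000e-03 -1.732e+00]
```

```bash

python3 -m inch '[[[0.1,-0.6,2],0],[[0,0,4],0],[[0,0,4],0],[[0,0,4],0],[[0,0,4],0],[[0,0,3],0],[[0,0,1.5],0],[[0,0,1],0],[[0,0,0.7],0],[[0,0,0],0],[[0,0,0],0]]' 0.3
python3 -m inch '[[[0,0,0],0],[[0,0,0],0],[[0,0,0],0],[[0,0,0],0],[[0,0,0],0],[[0,0,0],0]]' 1
```

```text
clock: 3.95
ee_pos: [0.4881, -0.1056, 0.0101]
eef_rot: [-3.14, -0.0, -1.742]
ft_force: [0.7, 0.4, 0.0]
gripper_width: 0.0598
clock: 4.45
ee_pos: [0.4887, -0.1049, 0.0108]
eef_rot: [-3.139, -0.0, -1.741]
ft_force: [-0.2, 1.1, 6.3]
gripper_width: 0.0227
```

```bash
python3 -m inch '[[[0,0,-1],0],[[0,0,-3],0],[[0,0,-4],0],[[0,0,-4],0],[[0,0,-4],0],[[0,0,-4],0],[[0,0,-4],0],[[0,0,0],0],[[0,0,0],0],[[0,0,0],0],[[0,0,0],0],[[0,0,0],0]]'
python3 - <<'E'
from h import *
F=[]
for i in range(4): get_image("wrist"); F.append(read_state()["ft_force"])
print(np.array(F).round(2).tolist())
p=get_image("wrist"); save(p,"w1.png")
go(.483-.045,-.300+.06-.004,.25,4.8-90)
E
```

```text
clock: 5.45
ee_pos: [0.4861, -0.105, 0.2474]
eef_rot: [3.138, 0.0, -1.742]
ft_force: [0.4, -0.1, -2.6]
gripper_width: 0.0224
[[0.11, 0.78, -3.16], [-0.01, 0.5, -2.67], [0.03, 0.26, -2.78], [0.32, 0.5, -1.76]]
spin -14.6 after-spin d: 13.43 6.05 -0.13 |xy| 14.7  rpy [ 3.14   0.    -1.741]
```

View pics/w1.png

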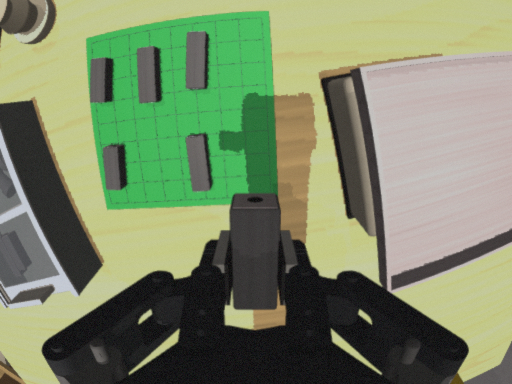

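Wrist view: the bar is held squarely between the fingers (255,250), five bars remain on the mat, and the pan is at right.

```bash
python3 -m inch '[[[0,0,0],-7.1],[[0,0,0],-7.1],[[3.35,1.5,0],0],[[3.35,1.5,0],0],[[3.35,1.5,0],0],[[3.35,1.5,0],0],[[0,0,2.5],0],[[0,0,2.5],0],[[0,0,1],0],[[0,0,0.5],0],[[0,0,0.3],0],[[0,0,0],0],[[0,0,0],0]]'
python3 -c "
from h import *
go(.438,-.244,.176,-85.2)
p=get_image('top'); save(p,'x.png')
c=cam(p)"
```

```text
clock: 6.78
ee_pos: [0.4388, -0.2433, 0.1825]
eef_rot: [-3.14, -0.001, -1.493]
ft_force: [0.6, 0.3, -2.9]
gripper_width: 0.0225
spin -0.3 after-spin d: 0.06 0.08 0.65 |xy| 0.1  rpy [-3.140e+00 -1.000e-03 -1.493e+00]
```

```bash
python3 -m inch '[[[0,0,0.5],0],[[0,0,0.3],0],[[0,0,0],0],[[0,0,0],0]]'
python3 -m inch '[[[0,0,0],0],[[0,0,0],0],[[0,0,0],0],[[0,0,0],0],[[0,0,-1],0],[[0,0,-3],0],[[0,0,-3],0],[[0,0,0],0]]' 0.6
python3 - <<'E'
from h import *
p=get_image("top")
for b in bars(p): print(*b)
go(.498,-.032,.24,-97)
q=get_image("scene")
save(q,"s1.png",(175,70,285,170),6)
E
```

```text
clock: 7.17
ee_pos: [0.4376, -0.2433, 0.1731]
eef_rot: [3.141, 0.0, -1.494]
ft_force: [0.5, 0.5, -3.2]
gripper_width: 0.0227
clock: 7.83
ee_pos: [0.4409, -0.2448, 0.2502]
eef_rot: [-3.133, -0.006, -1.494]
ft_force: [0.7, -0.2, 0.3]
gripper_width: 0.0343
0.79 0.635 0.082 -12.7 62
0.77 0.496 -0.032 -4.6 72
0.73 0.56 -0.015 -47.6 263
0.72 0.626 -0.054 -12.3 74
0.71 0.625 0.011 -8.1 76
0.5 0.515 0.091 -11.7 61
0.42 0.432 -0.278 5.8 87
spin 11.4 after-spin d: -21.75 -3.29 0.55 |xy| 22.0  rpy [-3.138e+00 -3.000e-03 -1.494e+00]
```

View pics/s1.png

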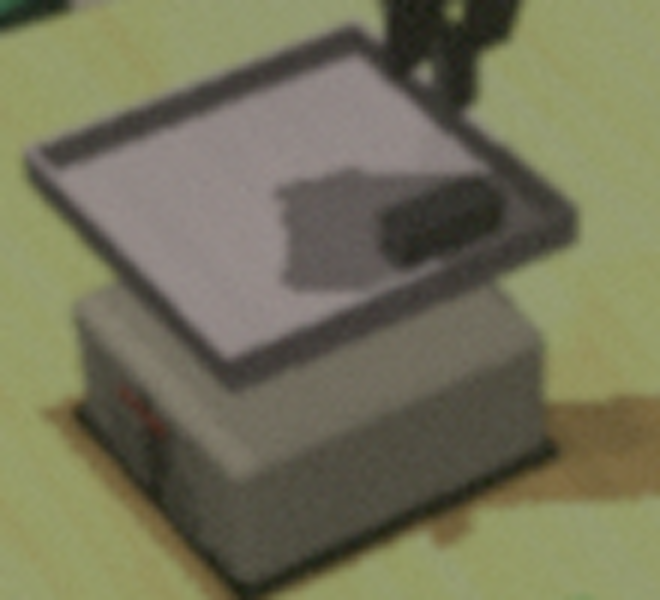

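Scene crop: the bar lies in the pan at (440,220). The red pointer shows on the +x face at (140,410).

```bash
python3 -m inch '[[[0,0,0],5.7],[[0,0,0],5.7],[[-3.65,-0.55,0],0],[[-3.65,-0.55,0],0],[[-3.65,-0.55,0],0],[[-3.65,-0.55,0],0],[[-3.65,-0.55,0],0],[[-3.6,-0.55,1],0],[[0,0,4],0],[[0,0,4],0],[[0,0,4],0],[[0,0,4],0],[[0,0,4],0],[[0,0,1.5],0],[[0,0,1],0],[[0,0,0.4],0],[[0,0,0],0]]' 0.3
python3 -m inch '[[[0,0,0],0],[[0,0,0],0],[[0,0,0],0],[[0,0,0],0],[[0,0,0],0],[[0,0,0],0]]' 1
```

```text
clock: 9.4
ee_pos: [0.4968, -0.0305, 0.0038]
eef_rot: [3.14, 0.0, -1.693]
ft_force: [0.9, -0.0, -0.2]
gripper_width: 0.0599
clock: 9.9
ee_pos: [0.4987, -0.0312, 0.006]
eef_rot: [-3.138, -0.001, -1.693]
ft_force: [-0.1, -0.6, 7.3]
gripper_width: 0.0227
```

```bash
python3 -m inch '[[[0,0,-1],0],[[0,0,-3],0],[[0,0,-4],0],[[0,0,-4],0],[[0,0,-4],0],[[0,0,-4],0],[[0,0,-4],0],[[0,0,0],0],[[0,0,0],0],[[0,0,0],0]]'
python3 - <<'E'
from h import *
F=[]
for i in range(4): get_image("wrist"); F.append(read_state()["ft_force"])
print(np.mean(F,0).round(2))
a=np.radians(4.8); 
for l in([-45,0],[45,60],[45,0],[-45,-60]):
    w=R.from_euler("z",4.8,degrees=True).apply([l[0]/1000,l[1]/1000,0])+[.483,-.3,0]; print(l,w.round(3))
go(.438,-.304,.24,-85.2)
E
```

```text
clock: 10.73
ee_pos: [0.4962, -0.0304, 0.2435]
eef_rot: [3.14, -0.0, -1.693]
ft_force: [-0.6, -0.3, -3.0]
gripper_width: 0.0227
[ 0.23 -0.02 -3.37]
[-45, 0] [ 0.438 -0.304  0.   ]
[45, 60] [ 0.523 -0.236  0.   ]
[45, 0] [ 0.528 -0.296  0.   ]
[-45, -60] [ 0.443 -0.364  0.   ]
spin -11.8 after-spin d: 26.77 8.07 0.24 |xy| 28.0  rpy [ 3.138  0.    -1.693]
```

```bash
python3 -m inch '[[[0,0,0],-6],[[0,0,0],-6],[[3.85,1.15,0],0],[[3.85,1.15,0],0],[[3.85,1.15,0],0],[[3.85,1.15,0],0],[[3.85,1.15,0],0],[[3.85,1.15,0],0],[[3.7,1.15,0],0],[[0,0,2.5],0],[[0,0,2.5],0],[[0,0,1.5],0],[[0,0,1],0],[[0,0,0.6],0],[[0,0,0],0],[[0,0,0],0]]'
python3 -m inch '[[[0,0,0],0],[[0,0,0],0],[[0,0,0],0],[[0,0,0],0],[[0,0,-1],0],[[0,0,-3.5],0],[[0,0,-3.5],0],[[0,0,0],0]]' 0.6
python3 - <<'E'
from h import *
p=get_image("top")
for b in bars(p): print(*b)
go(.625,-.054,.24,-102)
q=get_image("scene"); c=q["color"][120:160,180:215].astype(int); r=c[:,:,0]-c[:,:,1]
print(r.max()); m=r>12; ij=np.argwhere(m); print(len(ij),(ij.mean(0)[::-1]+[180,120]).round(1))
save(q,"s2.png",(175,70,285,170),6)
E
```

```text
clock: 12.27
ee_pos: [0.4407, -0.3045, 0.1636]
eef_rot: [-3.141, -0.0, -1.483]
ft_force: [-0.4, 0.2, -2.5]
gripper_width: 0.0226
clock: 12.93
ee_pos: [0.4438, -0.3065, 0.2517]
eef_rot: [-3.132, -0.009, -1.483]
ft_force: [1.5, -1.5, 1.4]
gripper_width: 0.0341
0.66 0.628 -0.055 -11.3 74
0.56 0.636 0.082 -11.2 64
0.56 0.624 0.012 -7.8 76
0.56 0.513 0.09 -8.9 60
spin 17.0 after-spin d: -28.39 -12.72 0.62 |xy| 31.1  rpy [-3.138 -0.004 -1.483]
27
82 [195.  147.1]
```

View pics/s2.png

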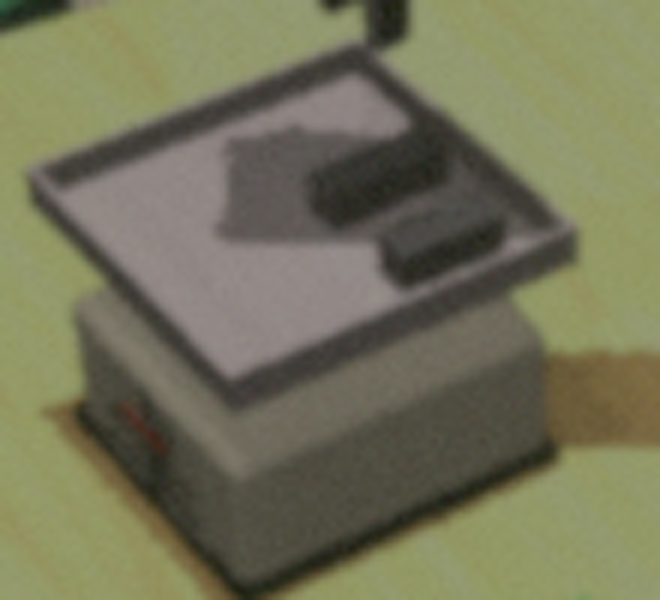

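Scene crop: two bars lie in the pan, and the pointer has sunk to (145,425).

```bash
cat >> h.py <<'E'
def redc(c):
    c=cv2.GaussianBlur(c.astype(np.float32),(0,0),.8); d=c[:,:,0]-1.25*c[:,:,1]; w=np.clip(d[122:160,188:206]-2,0,None)
    m=c[122:160,188:206].sum(2)<330; w=w*m
    v,u=np.mgrid[122:160,188:206]; return (w*u).sum()/w.sum(),(w*v).sum()/w.sum(),w.sum(),w.max()
PC=np.array([.483,-.3,0])
def pt(h,off=.097): return PC+R.from_euler("z",4.8,degrees=True).apply([off,0,0])+[0,0,h]
E
python3 - <<'E'
from h import *
q=get_image("scene")
c0=cv2.resize(cv2.imread("pics/scene0.png")[:,:,::-1],(512,384),interpolation=cv2.INTER_AREA)
c1=cv2.resize(cv2.imread("pics/s1.png")[:,:,::-1],(110,100),interpolation=cv2.INTER_AREA); 
f1=c0.copy(); f1[70:170,175:285]=c1
for n,c in(("0",c0),("1",f1),("2",q["color"])): print(n,np.round(redc(c),2))
for h in(.082,.06,.044,.028): print(h,np.round(proj(q,pt(h)),1))
print(c0[122:160:2,188:206:2,0].astype(int)-c0[122:160:2,188:206:2,1])
E
python3 -m inch '[[[0,0,0],5.7],[[0,0,0],5.7],[[0,0,0],5.6],[[-3.55,-1.6,0],0],[[-3.55,-1.6,0],0],[[-3.55,-1.6,0],0],[[-3.55,-1.6,0],0],[[-3.55,-1.6,0],0],[[-3.55,-1.6,0],0],[[-3.55,-1.6,0],0],[[-3.5,-1.5,0],0],[[0,0,4],0],[[0,0,4],0],[[0,0,4],0],[[0,0,4],0],[[0,0,4],0],[[0,0,2],0],[[0,0,1],0],[[0,0,0.6],0],[[0,0,0],0]]' 0.3
python3 -m inch '[[[0,0,0],0],[[0,0,0],0],[[0,0,0],0],[[0,0,0],0],[[0,0,0],0],[[0,0,0],0]]' 1
```

```text
0 [199.55 138.17   4.61   1.75]
1 [199.54 139.62  24.86   5.14]
2 [198.58 140.99  54.38   6.19]
0.082 [199.5 135.9]
0.06 [200.1 141.4]
0.044 [200.6 145.3]
0.028 [201.1 149.2]
[[ 3  5  5  4  6  5  5  6  4]
 [ 1  4  6  6  6  5  5  6  2]
 [-1  3  7  4  5  5  7  4  6]
 [-1  2  1  5  5  6  4  6  5]
 [-1  4  2  3  3  6  7  5  5]
 [-3  0  2 14  9  4  5  6  5]
 [-4  2  3  9 22  9  6  5  5]
 [ 8  5  3  3 10 18  7  4  6]
 [ 4  1  2  2  2 12 24  8  3]
 [ 6  2  1 -1  1  4  9  9  2]
 [14  6  2  2 -2  2  2  1  3]
 [15 13  7 -1  1  3  2  0  2]
 [ 6 16 15  4  1  2  3  2  2]
 [ 0  9 15 13  4  2  0  1  0]
 [-4  2 11 17 12  2  1  2  1]
 [-7 -2  3 12 17 11  1 -1  2]
 [-4 -4 -1  6 11 16 10  1 -1]
 [-3 -5 -4  2  3 15 17 11  2]
 [-3 -3 -6 -1  0  4 14 17  7]]
clock: 14.8
ee_pos: [0.6229, -0.0535, 0.0063]
eef_rot: [3.14, 0.0, -1.78]
ft_force: [0.4, 0.4, -0.0]
gripper_width: 0.0601
clock: 15.3
ee_pos: [0.625, -0.054, 0.0095]
eef_rot: [-3.138, -0.0, -1.78]
ft_force: [-0.8, -0.8, 6.9]
gripper_width: 0.0221
```

```bash
cat >> h.py <<'E'
def pandepth(c,q,off=.097,verbose=False):
    rg=cv2.GaussianBlur(c[:,:,0].astype(np.float32)-c[:,:,1],(0,0),.7); hs=np.arange(.02,.1,.0005); S=[]
    for h in hs:
        P=[proj(q,PC+R.from_euler("z",4.8,degrees=True).apply([off,y,0])+[0,0,h]) for y in np.linspace(-.02,.02,15)]
        P=np.array(P,np.float32); S.append(cv2.remap(rg,P[:,0][None],P[:,1][None],cv2.INTER_LINEAR).mean())
    S=np.array(S); i=S.argmax(); k=slice(max(0,i-16),i+17); w=np.clip(S[k]-S[k].max()*.5,0,None); return hs[i],(w*hs[k]).sum()/w.sum(),S.max()
E
python3 -m inch '[[[0,0,-1],0],[[0,0,-3],0],[[0,0,-4],0],[[0,0,-4],0],[[0,0,-4],0],[[0,0,-4],0],[[0,0,-3.5],0],[[0,0,0],0],[[0,0,0],0],[[0,0,0],0]]'
python3 - <<'E'
from h import *
q=get_image("scene")
c0=cv2.resize(cv2.imread("pics/scene0.png")[:,:,::-1],(512,384),interpolation=cv2.INTER_AREA)
c1=cv2.resize(cv2.imread("pics/s1.png")[:,:,::-1],(110,100),interpolation=cv2.INTER_AREA); 
f1=c0.copy(); f1[70:170,175:285]=c1
F=[]
for n,c in(("0",c0),("1",f1),("2",q["color"])): print(n,np.round(pandepth(c,q),4))
for i in range(4): get_image("wrist"); F.append(read_state()["ft_force"])
print(np.mean(F,0).round(2))
go(.443,-.364,.24,-85.2)
E
```

```text
clock: 16.13
ee_pos: [0.6226, -0.0536, 0.2413]
eef_rot: [3.14, -0.001, -1.78]
ft_force: [-0.7, -0.3, -4.0]
gripper_width: 0.0225
0 [ 0.076   0.076  13.5372]
1 [ 0.0675  0.0675 15.0955]
2 [ 0.056   0.0563 15.4099]
[-0.01  0.1  -3.03]
spin -16.8 after-spin d: 29.43 20.50 0.04 |xy| 35.9  rpy [ 3.138 -0.    -1.78 ]
```

```bash
python3 -m inch '[[[0,0,0],-5.6],[[0,0,0],-5.6],[[0,0,0],-5.6],[[3.27,2.28,0],0],[[3.27,2.28,0],0],[[3.27,2.28,0],0],[[3.27,2.28,0],0],[[3.27,2.28,0],0],[[3.27,2.28,0],0],[[3.27,2.28,0],0],[[3.27,2.28,0],0],[[3.27,2.28,0],0],[[0,0,2.5],0],[[0,0,2.5],0],[[0,0,1.9],0],[[0,0,1],0],[[0,0,0.6],0],[[0,0,0],0],[[0,0,0],0]]'
python3 -m inch '[[[0,0,0],0],[[0,0,0],0],[[0,0,0],0],[[0,0,0],0],[[0,0,-1],0],[[0,0,-3.5],0],[[0,0,-3.5],0],[[0,0,-1],0],[[0,0,0],0],[[0,0,0],0],[[0,0,0],0]]' 0.6
python3 - <<'E'
from h import *
p=get_image("top")
for b in bars(p): print(*b)
q=get_image("scene"); print(np.round(pandepth(q["color"],q),4))
go(.624,.011,.24,-98)
go(.515,.091,.24,-100)
E
```

```text
clock: 17.97
ee_pos: [0.4442, -0.3642, 0.1579]
eef_rot: [-3.141, -0.001, -1.486]
ft_force: [0.2, -0.5, -3.0]
gripper_width: 0.0224
clock: 18.88
ee_pos: [0.4431, -0.3638, 0.2464]
eef_rot: [3.14, 0.001, -1.487]
ft_force: [0.2, -0.9, -0.3]
gripper_width: 0.0345
0.76 0.45 -0.404 3.3 89
0.67 0.625 0.011 -8.8 72
0.65 0.636 0.082 -11.2 60
0.59 0.437 -0.273 5.6 67
0.59 0.513 0.091 -12.5 60
0.57 0.438 -0.342 7.9 79
0.45 0.748 0.326 -15.0 187
[ 0.0455  0.0453 13.453 ]
spin 12.8 after-spin d: -39.62 -12.71 0.58 |xy| 41.6  rpy [ 3.140e+00  2.000e-03 -1.487e+00]
spin 14.8 after-spin d: -46.03 0.81 0.58 |xy| 46.0  rpy [ 3.140e+00  2.000e-03 -1.487e+00]
```

```bash
python3 -m inch '[[[0,0,0],6.4],[[0,0,0],6.4],[[-3.6,-1.16,0],0],[[-3.6,-1.16,0],0],[[-3.6,-1.16,0],0],[[-3.6,-1.16,0],0],[[-3.6,-1.16,0],0],[[-3.6,-1.16,0],0],[[-3.6,-1.16,0],0],[[-3.6,-1.16,0],0],[[-3.6,-1.16,0],0],[[-3.6,-1.16,0],0],[[-3.6,-1.16,0],0],[[0,0,4],0],[[0,0,4],0],[[0,0,4],0],[[0,0,4],0],[[0,0,4],0],[[0,0,0],0]]' 0.3
python3 -c "
from h import *
go(.625,.011,.006,-98)"
python3 -m inch '[[[0,0,2],0],[[0,0,1.3],0],[[0,0,0.5],0],[[0,0,0],0],[[0,0,0],0]]'
python3 -m inch '[[[0,0,0],0],[[0,0,0],0],[[0,0,0],0],[[0,0,0],0],[[0,0,0],0],[[0,0,0],0]]' 1
python3 -m inch '[[[0,0,-1],0],[[0,0,-3],0],[[0,0,-4],0],[[0,0,-4],0],[[0,0,-4],0],[[0,0,-4],0],[[0,0,-3.5],0],[[0,0,0],0],[[0,0,0],0],[[0,0,0],0]]'
python3 - <<'E'
from h import *
F=[]
for i in range(5): get_image("wrist"); F.append(read_state()["ft_force"])
print(np.mean(F,0).round(2))
go(.528,-.296,.24,-85.2)
E
```

```text
clock: 20.62
ee_pos: [0.6177, 0.0096, 0.0377]
eef_rot: [3.125, -0.002, -1.71]
ft_force: [-2.3, -0.2, -1.6]
gripper_width: 0.0597
spin 0.0 after-spin d: -0.24 -0.70 3.17 |xy| 0.7  rpy [ 3.125e+00 -2.000e-03 -1.710e+00]
clock: 21.03
ee_pos: [0.6258, 0.0103, 0.0105]
eef_rot: [-3.14, 0.0, -1.71]
ft_force: [0.3, -0.2, 0.5]
gripper_width: 0.0595
clock: 21.53
ee_pos: [0.6259, 0.0102, 0.0106]
eef_rot: [-3.14, -0.0, -1.71]
ft_force: [-2.0, -1.1, 5.6]
gripper_width: 0.0229
clock: 22.37
ee_pos: [0.6242, 0.0102, 0.2431]
eef_rot: [3.139, -0.001, -1.71]
ft_force: [0.2, 0.0, -3.5]
gripper_width: 0.0225
[ 0.14  0.07 -2.99]
spin -12.8 after-spin d: 29.71 12.16 0.24 |xy| 32.1  rpy [ 3.138 -0.    -1.71 ]
```

```bash
python3 -m inch '[[[0,0,0],-6.4],[[0,0,0],-6.4],[[3.71,1.52,0],0],[[3.71,1.52,0],0],[[3.71,1.52,0],0],[[3.71,1.52,0],0],[[3.71,1.52,0],0],[[3.71,1.52,0],0],[[3.71,1.52,0],0],[[3.71,1.52,0],0],[[0,0,2.5],0],[[0,0,2.5],0],[[0,0,2],0],[[0,0,1.2],0],[[0,0,0.8],0],[[0,0,0.6],0],[[0,0,0],0],[[0,0,0],0]]'
python3 -m inch '[[[0,0,0],0],[[0,0,0],0],[[0,0,0],0],[[0,0,0],0],[[0,0,-1],0],[[0,0,-3.5],0],[[0,0,-3.5],0],[[0,0,-2],0],[[0,0,0],0],[[0,0,0],0],[[0,0,0],0],[[0,0,0],0]]' 0.6
python3 - <<'E'
from h import *
p=get_image("top")
for b in bars(p): print(*b)
for i in range(3): q=get_image("scene"); print(np.round(pandepth(q["color"],q),4))
save(q,"s4.png",(175,70,285,170),6)
a=np.radians(8.4)
for l in(-.175,-.037): print(R.from_euler("z",8.4,degrees=True).apply([l,0,0])+[.484,.309,0])
go(.311,.283,.26,8.4)
E
```

```text
clock: 24.12
ee_pos: [0.5294, -0.2957, 0.149]
eef_rot: [-3.141, -0.001, -1.486]
ft_force: [-0.6, -0.6, -2.5]
gripper_width: 0.0226
clock: 25.12
ee_pos: [0.5281, -0.2954, 0.2471]
eef_rot: [3.14, 0.001, -1.487]
ft_force: [-0.6, -0.3, -0.5]
gripper_width: 0.034
0.82 0.44 -0.338 7.6 81
0.77 0.514 0.091 -14.2 57
0.69 0.527 -0.329 3.6 86
0.5 0.638 0.081 -12.9 63
0.5 0.437 -0.271 4.0 67
[ 0.035   0.0349 14.2529]
[ 0.035   0.0348 14.9025]
[ 0.035   0.0348 15.1645]
[0.31087734 0.28343547 0.        ]
[0.44739692 0.30359493 0.        ]
spin -93.6 after-spin d: -13.07 -60.41 -1.25 |xy| 61.8  rpy [ 3.141e+00  1.000e-03 -1.487e+00]
```

View pics/s4.png

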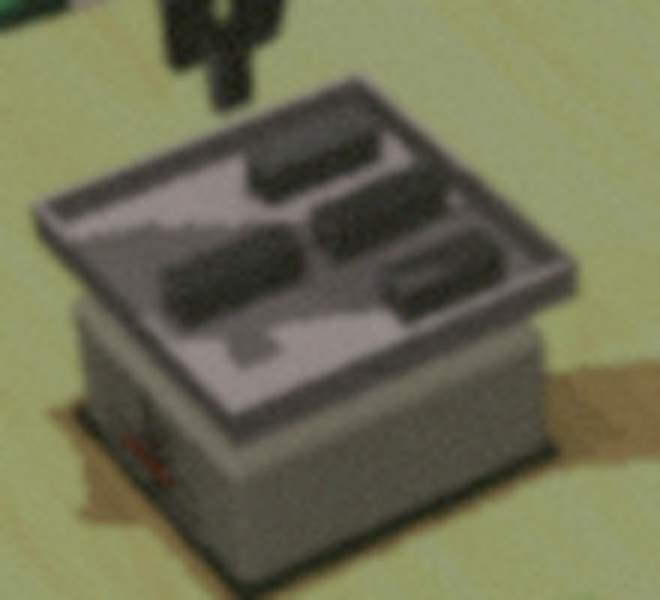

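Scene crop: four bars lie in the pan, with the pointer low at (150,460), which I measure as 41 mm of sinking. I'll open the near cover next.

```bash
python3 -m inch '[[[0,0,0],-6.7],[[0,0,0],-6.7],[[0,0,0],-6.7],[[0,0,0],-6.7],[[0,0,0],-6.7],[[0,0,0],-6.7],[[0,0,0],-6.7],[[0,0,0],-6.7],[[0,0,0],-6.7],[[0,0,0],-6.7],[[0,0,0],-6.7],[[0,0,0],-6.7],[[0,0,0],-6.7],[[0,0,0],-6.5]]' 0.6
python3 -m inch '[[[0.3,-3.95,0],0],[[0.3,-3.95,0],0],[[0.3,-3.95,0],0],[[0.3,-3.95,0],0],[[0.3,-3.95,0],0],[[0.3,-3.95,0],0],[[0.3,-3.95,0],0],[[0.3,-3.95,0],0],[[0.3,-3.95,0],0],[[0.3,-3.95,0],0],[[0,0,0],0],[[0,0,0],0]]'
python3 - <<'E'
from h import *
go(.3504,.2893,.2,8.4)
q=get_image("wrist"); save(q,"w2.png")
q=get_image("scene"); print(np.round(pandepth(q["color"],q),4))
E
```

```text
clock: 26.53
ee_pos: [0.5287, -0.2956, 0.248]
eef_rot: [-3.141, 0.0, 0.153]
ft_force: [0.2, -0.5, -0.1]
gripper_width: 0.0343
clock: 27.53
ee_pos: [0.5, 0.1026, 0.2484]
eef_rot: [3.142, -0.0, 0.153]
ft_force: [1.5, -0.2, 0.0]
gripper_width: 0.0346
spin 0.4 after-spin d: -12.08 -20.66 4.84 |xy| 23.9  rpy [ 3.142 -0.     0.153]
[ 0.035   0.0345 15.5395]
```

View pics/w2.png

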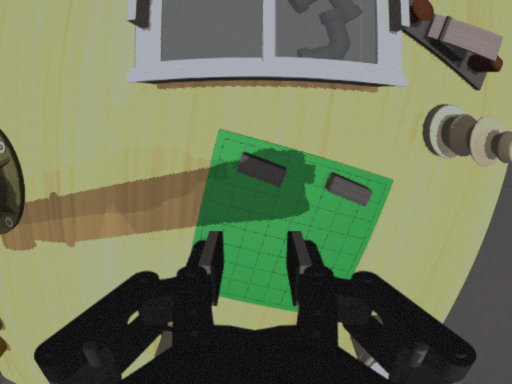

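Wrist view: the chest's near edge and end wall sit above the mat, and the last two bars are at (262,170) and (350,188), undisturbed.

```bash
python3 -m inch '[[[-2,-3.44,0],0],[[-2,-3.44,0],0],[[-2,-3.44,0],0],[[-2,-3.44,0],0],[[-2,-3.44,0],0],[[-2.05,-3.44,0],0],[[0,0,2.5],0],[[0,0,2.3],0],[[0,0,0],0],[[0,0,0],0]]'
python3 - <<'E'
from h import *
q=get_image("wrist"); save(q,"w3.png")
go(.3504,.2893,.097,8.4)
E
```

```text
clock: 28.47
ee_pos: [0.3517, 0.2844, 0.2]
eef_rot: [3.141, 0.002, 0.144]
ft_force: [-0.3, 0.3, 1.8]
gripper_width: 0.0342
spin -0.2 after-spin d: -0.13 -0.46 10.39 |xy| 0.5  rpy [-3.141  0.     0.144]
```

View pics/w3.png

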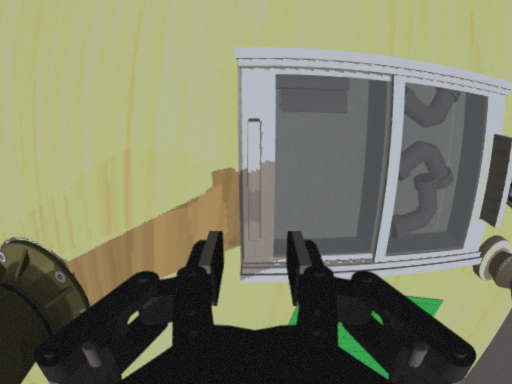

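Wrist view: the near handle runs from (254,120) to (254,238), midway between the fingers at x=210 and x=297.

```bash
python3 - <<'E'
from h import *
q=get_image("wrist")
for u,v in((254,120),(254,238)): print(onz(q,u,v,.115,True).round(4))
for u,v in((237,50),(241,280)): print("corner",onz(q,u,v,.09,True).round(4))
E
python3 -m inch '[[[-0.1,-0.4,2.5],0],[[0,0,3],0],[[0,0,2.5],0],[[0,0,1.5],0],[[0,0,0.8],0],[[0,0,0],0],[[0,0,0],0]]'
```

```text
[0.3434 0.3449 0.115 ]
[0.3576 0.2464 0.115 ]
corner [0.321  0.4007 0.09  ]
corner [0.3532 0.1834 0.09  ]
clock: 29.15
ee_pos: [0.3506, 0.2902, 0.0982]
eef_rot: [-3.141, -0.0, 0.146]
ft_force: [-0.2, 0.3, -0.1]
gripper_width: 0.034
```

```bash
python3 -m inch '[[[1,0,0],0],[[1.5,0,0],0],[[2,0,0],0],[[2,0,0],0],[[2,0,0],0],[[1.5,0,0],0],[[1,0,0],0],[[0.8,0,0],0],[[0.5,0,0],0],[[0.5,0,0],0],[[0.2,0,0],0],[[0,0,0],0],[[0,0,0],0]]'
python3 -m inch '[[[0,0,0],0]]'
python3 - <<'E'
from h import *
q=get_image("wrist"); save(q,"w4.png")
E
```

```text
clock: 30.23
ee_pos: [0.4786, 0.309, 0.0975]
eef_rot: [-3.142, -0.001, 0.147]
ft_force: [0.4, 0.6, 0.1]
gripper_width: 0.0339
clock: 30.32
ee_pos: [0.4786, 0.3089, 0.0974]
eef_rot: [3.141, -0.001, 0.147]
ft_force: [-0.8, 0.4, 0.4]
gripper_width: 0.0344
```

View pics/w4.png

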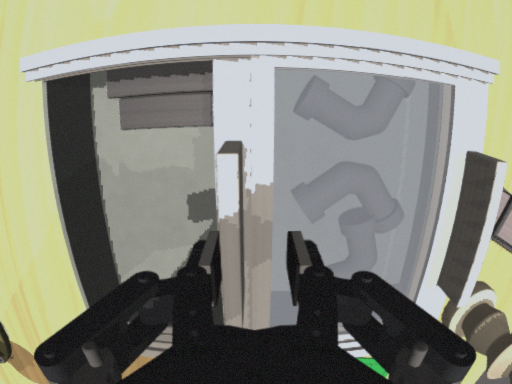

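Wrist view: the near cover is open, its handle at (230,230), and the near bay is clear with the stock at (165,100).

```bash
python3 -m inch '[[[-0.5,0,0],0],[[0,0,-2],0],[[0,0,-4],0],[[0,0,-4],0],[[0,0,-4],0],[[0,0,-1],0],[[0,3.8,0],0],[[0,3.8,0],0],[[0,3.8,0],0],[[0,3.8,0],0],[[0,3.8,0],0]]'
python3 -m inch '[[[0,0,0],-7],[[0,0,0],-7],[[0,0,0],-7],[[0,0,0],-7],[[0,0,0],-7],[[0,0,0],-7],[[0,0,0],-7],[[0,0,0],-7],[[0,0,0],-7],[[0,0,0],-6.6],[[0,0,0],0]]' 0.3
python3 - <<'E'
from h import *
p=get_image("top")
for b in bars(p): print(*b)
go(.514,.091,.006,78)
E
```

```text
clock: 31.28
ee_pos: [0.5007, 0.1186, 0.2468]
eef_rot: [3.14, 0.0, 0.147]
ft_force: [1.8, -0.5, 0.2]
gripper_width: 0.0344
clock: 32.2
ee_pos: [0.5008, 0.1203, 0.2468]
eef_rot: [-3.141, 0.001, 1.365]
ft_force: [-0.1, -0.0, -0.4]
gripper_width: 0.06
0.9 0.437 -0.338 6.3 77
0.81 0.537 -0.328 4.4 79
0.68 0.437 -0.27 1.2 66
0.59 0.562 0.354 -52.6 187
0.53 0.636 0.082 -13.8 56
0.45 0.533 0.083 7.7 21
spin -0.2 after-spin d: -2.59 1.89 24.09 |xy| 3.2  rpy [-3.141e+00  1.000e-03  1.358e+00]
```

```bash
python3 -m inch '[[[-2.6,1.9,1],0],[[0,0,4],0],[[0,0,4],0],[[0,0,4],0],[[0,0,4],0],[[0,0,3],0],[[0,0,2],0],[[0,0,1.3],0],[[0,0,0.5],0],[[0,0,0],0],[[0,0,0],0]]'
python3 -m inch '[[[0,0,0],0],[[0,0,0],0],[[0,0,0],0],[[0,0,0],0],[[0,0,0],0],[[0,0,0],0]]' 1
python3 -m inch '[[[0,0,-1],0],[[0,0,-3],0],[[0,0,-4],0],[[0,0,-4],0],[[0,0,-4],0],[[0,0,-4],0],[[0,0,-4],0],[[0,0,0],0],[[0,0,0],0]]'
python3 - <<'E'
from h import *
for l in([-.092,.02],[-.092,-.04]): print((R.from_euler("z",8.3,degrees=True).apply([*l,0])+[.4845,.313,0]).round(4))
w=R.from_euler("z",8.3,degrees=True).apply([-.092,.01,0])+[.4845,.313,0]
go(w[0],w[1],.25,98.3)
E
```

```text
clock: 33.22
ee_pos: [0.5153, 0.0912, 0.0104]
eef_rot: [3.14, -0.001, 1.361]
ft_force: [-0.2, 0.4, -0.7]
gripper_width: 0.0602
clock: 33.72
ee_pos: [0.5154, 0.0906, 0.0106]
eef_rot: [3.14, 0.0, 1.361]
ft_force: [-1.4, -0.9, 6.0]
gripper_width: 0.0226
clock: 34.47
ee_pos: [0.5154, 0.0913, 0.2514]
eef_rot: [3.137, 0.0, 1.361]
ft_force: [-0.3, 0.1, -2.2]
gripper_width: 0.0225
[0.3906 0.3195 0.    ]
[0.3992 0.2601 0.    ]
spin -20.3 after-spin d: 23.39 -9.05 0.14 |xy| 25.1  rpy [3.137 0.    1.361]
```

```bash
python3 -m inch '[[[0,0,0],-6.8],[[0,0,0],-6.8],[[0,0,0],-6.7],[[3.34,-1.29,0],0],[[3.34,-1.29,0],0],[[3.34,-1.29,0],0],[[3.34,-1.29,0],0],[[3.34,-1.29,0],0],[[3.34,-1.29,0],0],[[3.34,-1.29,0],0],[[0,0,3],0],[[0,0,3],0],[[0,0,3],0],[[0,0,0],0],[[0,0,0],0]]'
python3 - <<'E'
from h import *
w=R.from_euler("z",8.3,degrees=True).apply([-.092,.01,0])+[.4845,.313,0]
go(w[0],w[1],.017,98.3)
q=get_image("wrist"); save(q,"w5.png")
E
```

```text
clock: 35.72
ee_pos: [0.389, 0.3081, 0.1573]
eef_rot: [-3.136, 0.001, 1.717]
ft_force: [0.9, 0.4, -2.0]
gripper_width: 0.0228
spin 0.1 after-spin d: 0.11 0.32 14.03 |xy| 0.3  rpy [-3.136e+00  1.000e-03  1.717e+00]
```

View pics/w5.png

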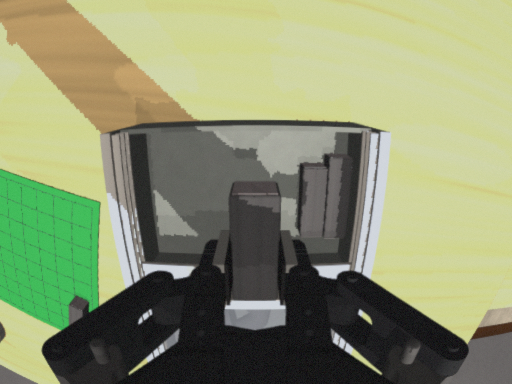

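Wrist view: the held bar is over the open bay, with the stock to its right at (325,195) and clearance all round.

```bash
python3 -m inch '[[[0.1,0.2,3],0],[[0,0,3],0],[[0,0,3],0],[[0,0,2.5],0],[[0,0,1.5],0],[[0,0,0.7],0],[[0,0,0.3],0],[[0,0,0],0],[[0,0,0],0]]'
python3 -m inch '[[[0,0,0],0],[[0,0,0],0],[[0,0,0],0],[[0,0,0],0],[[0,0,-1],0],[[0,0,-3],0],[[0,0,-4],0],[[0,0,-4],0],[[0,0,-4],0],[[0,0,-4],0],[[0,0,-3],0],[[0,0,0],0]]' 0.6
python3 - <<'E'
from h import *
p=get_image("top")
for b in bars(p): print(*b)
go(.636,.082,.25,77.5)
E
```

```text
clock: 36.52
ee_pos: [0.3944, 0.3112, 0.0209]
eef_rot: [3.139, -0.001, 1.715]
ft_force: [-0.4, 0.1, -1.4]
gripper_width: 0.0221
clock: 37.52
ee_pos: [0.3952, 0.3135, 0.2558]
eef_rot: [3.131, -0.002, 1.717]
ft_force: [1.4, 1.0, 0.6]
gripper_width: 0.0344
0.77 0.447 -0.402 5.1 79
0.76 0.639 0.081 -13.0 60
0.62 0.439 -0.338 9.4 79
0.57 0.435 -0.27 6.6 63
0.56 0.534 -0.328 3.9 75
0.54 0.39 0.309 5.3 63
spin 20.8 after-spin d: -17.10 28.62 0.07 |xy| 33.3  rpy [3.138e+00 1.000e-03 1.716e+00]
```

```bash
python3 -m inch '[[[0,0,0],6.9],[[0,0,0],6.9],[[0,0,0],6.9],[[-1.9,3.18,0],0],[[-1.9,3.18,0],0],[[-1.9,3.18,0],0],[[-1.9,3.18,0],0],[[-1.9,3.18,0],0],[[-1.9,3.18,0],0],[[-1.9,3.18,0],0],[[-1.9,3.18,0],0],[[-1.9,3.18,0],0],[[0,0,4],0],[[0,0,4],0],[[0,0,4],0],[[0,0,4],0],[[0,0,0],0],[[0,0,0],0]]' 0.3
python3 -c "
from h import *
go(.637,.082,.006,77.5)"
python3 -m inch '[[[0,0,3.5],0],[[0,0,2.5],0],[[0,0,1.5],0],[[0,0,0.6],0],[[0,0,0],0],[[0,0,0],0]]'
python3 -m inch '[[[0,0,0],0],[[0,0,0],0],[[0,0,0],0],[[0,0,0],0],[[0,0,0],0],[[0,0,0],0]]' 1
python3 -m inch '[[[0,0,-1],0],[[0,0,-3],0],[[0,0,-4],0],[[0,0,-4],0],[[0,0,-4],0],[[0,0,-4],0],[[0,0,-4],0],[[0,0,0],0],[[0,0,0],0]]'
python3 - <<'E'
from h import *
w=R.from_euler("z",8.3,degrees=True).apply([-.092,-.048,0])+[.4845,.313,0]
go(w[0],w[1],.25,98.3)
E
```

```text
clock: 39.12
ee_pos: [0.6334, 0.0819, 0.0863]
eef_rot: [-3.135, 0.001, 1.356]
ft_force: [1.6, -0.1, -0.1]
gripper_width: 0.0595
spin 0.2 after-spin d: 0.09 0.35 8.03 |xy| 0.4  rpy [-3.135e+00  1.000e-03  1.356e+00]
clock: 39.62
ee_pos: [0.6372, 0.0825, 0.0102]
eef_rot: [3.139, -0.001, 1.355]
ft_force: [-0.1, -0.4, -0.4]
gripper_width: 0.06
clock: 40.12
ee_pos: [0.6369, 0.0819, 0.0099]
eef_rot: [3.139, 0.0, 1.354]
ft_force: [-0.7, -0.4, 6.6]
gripper_width: 0.0226
clock: 40.87
ee_pos: [0.6368, 0.0828, 0.2513]
eef_rot: [3.137, -0.001, 1.355]
ft_force: [-1.7, 0.4, -3.2]
gripper_width: 0.0228
spin -20.7 after-spin d: 20.17 -20.95 0.13 |xy| 29.1  rpy [ 3.137e+00 -1.000e-03  1.355e+00]
```

```bash
python3 -m inch '[[[0,0,0],-6.9],[[0,0,0],-6.9],[[0,0,0],-6.9],[[2.52,-2.62,0],0],[[2.52,-2.62,0],0],[[2.52,-2.62,0],0],[[2.52,-2.62,0],0],[[2.52,-2.62,0],0],[[2.52,-2.62,0],0],[[2.52,-2.62,0],0],[[2.52,-2.62,0],0],[[0,0,3],0],[[0,0,3],0],[[0,0,3],0],[[0,0,0],0],[[0,0,0],0]]'
python3 - <<'E'
from h import *
w=R.from_euler("z",8.3,degrees=True).apply([-.092,-.048,0])+[.4845,.313,0]
go(w[0],w[1],.017,98.3)
q=get_image("wrist"); save(q,"w6.png")
E
```

```text
clock: 42.2
ee_pos: [0.397, 0.2504, 0.1564]
eef_rot: [-3.135, -0.001, 1.717]
ft_force: [-0.2, 1.4, -1.9]
gripper_width: 0.0225
spin 0.1 after-spin d: 0.13 0.36 13.94 |xy| 0.4  rpy [-3.135e+00 -1.000e-03  1.717e+00]
```

View pics/w6.png

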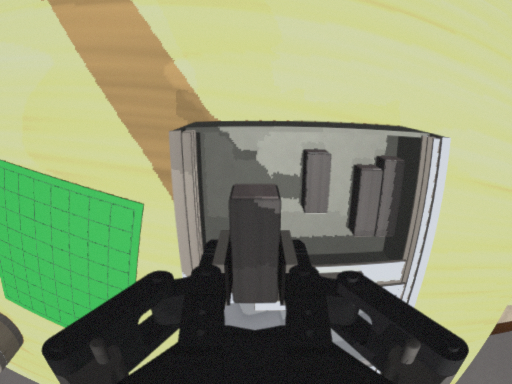

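Wrist view: the first leftover lies in the bay at (317,180), the mat is empty, and the last bar is held over free floor.

```bash
python3 -m inch '[[[0.1,0.2,3],0],[[0,0,3],0],[[0,0,3],0],[[0,0,2.5],0],[[0,0,1.5],0],[[0,0,0.7],0],[[0,0,0.3],0],[[0,0,0],0],[[0,0,0],0]]'
python3 -m inch '[[[0,0,0],0],[[0,0,0],0],[[0,0,0],0],[[0,0,0],0],[[0,0,-1],0],[[0,0,-3],0],[[0,0,-4],0],[[0,0,-4],0],[[0,0,-4],0],[[0,0,-4],0],[[0,0,-2],0],[[0,0,0],0]]' 0.6
python3 -m inch '[[[0,0,0],7],[[0,0,0],7],[[0,0,0],7],[[0,0,0],7],[[0,0,0],7],[[0,0,0],7],[[0,0,0],7],[[0,0,0],7],[[0,0,0],7],[[0,0,0],7],[[0,0,0],7],[[0,0,0],7],[[0,0,0],6],[[0,0,0],0]]'
python3 - <<'E'
from h import *
for l in(-.017,-.147): print((R.from_euler("z",8.3,degrees=True).apply([l,-.01,0])+[.4845,.313,0]).round(4))
w=R.from_euler("z",8.3,degrees=True).apply([-.019,-.01,0])+[.4845,.313,0]
go(w[0],w[1],.097,8.3)
q=get_image("wrist"); save(q,"w7.png")
E
```

```text
clock: 43.0
ee_pos: [0.4026, 0.253, 0.0198]
eef_rot: [3.139, -0.001, 1.715]
ft_force: [-0.2, -0.6, -2.0]
gripper_width: 0.0222
clock: 44.0
ee_pos: [0.4036, 0.2542, 0.2432]
eef_rot: [3.132, 0.002, 1.716]
ft_force: [1.9, 0.4, -0.4]
gripper_width: 0.0342
clock: 45.17
ee_pos: [0.4005, 0.2525, 0.2377]
eef_rot: [3.141, 0.001, 0.143]
ft_force: [0.6, 0.5, 1.1]
gripper_width: 0.034
[0.4691 0.3007 0.    ]
[0.3405 0.2819 0.    ]
spin -0.1 after-spin d: 7.29 -3.77 14.07 |xy| 8.2  rpy [3.141e+00 1.000e-03 1.430e-01]
```

View pics/w7.png

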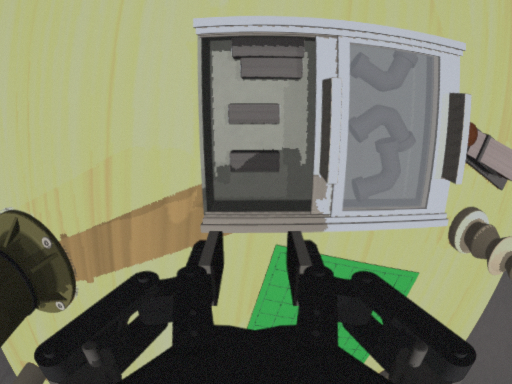

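Wrist view: both leftovers lie flat in the near bay at (254,113) and (255,160) beside the stock. The near handle is at about (330,130), and I'll close that cover next.

```bash
python3 -m inch '[[[2.4,-1.3,1],0],[[2.4,-1.3,2],0],[[2.5,-1.2,2],0],[[0,0,0],0],[[0,0,0],0]]'
python3 -c "
from h import *
go(.4674,.3,.097,8.3)"
python3 -m inch '[[[0,0,3],0],[[0,0,3],0],[[0,0,2],0],[[0,0,0.8],0],[[0,0,0.2],0],[[0,0,0],0],[[0,0,0],0]]'
python3 -m inch '[[[-1,0,0],0],[[-1.5,0,0],0],[[-2,0,0],0],[[-2,0,0],0],[[-2,0,0],0],[[-1.5,0,0],0],[[-1,0,0],0],[[-0.8,0,0],0],[[-0.4,0,0],0],[[0,0,0],0],[[0,0,0],0]]'
python3 -c "
from h import *
go(.3405,.2819,.097,8.3)"
```

```text
clock: 45.63
ee_pos: [0.4469, 0.2863, 0.2004]
eef_rot: [-3.139, 0.012, 0.154]
ft_force: [-1.7, 0.9, 0.0]
gripper_width: 0.0343
spin 0.5 after-spin d: 2.22 -1.06 10.34 |xy| 2.5  rpy [-3.139  0.012  0.154]
clock: 46.22
ee_pos: [0.4498, 0.2836, 0.1151]
eef_rot: [3.138, -0.0, 0.146]
ft_force: [-0.6, 0.6, 0.2]
gripper_width: 0.0344
clock: 47.13
ee_pos: [0.3282, 0.2658, 0.1136]
eef_rot: [3.137, 0.002, 0.147]
ft_force: [0.4, -0.4, -0.7]
gripper_width: 0.0342
spin 0.1 after-spin d: 1.45 -1.42 1.66 |xy| 2.0  rpy [3.137e+00 2.000e-03 1.470e-01]
```

The rows fell short both sideways and downward, so I'll look before trying again.

```bash
python3 -m inch '[[[0,0,-4],0],[[0,0,-4],0],[[0,0,-2],0],[[0,0,0],0],[[0,0,0],0]]'
python3 - <<'E'
from h import *
q=get_image("wrist"); save(q,"w8.png"); print(read_state()["ee_pos"])
go(.4674,.3,.22,8.3)
E
```

```text
clock: 47.55
ee_pos: [0.3291, 0.2671, 0.2144]
eef_rot: [3.14, 0.002, 0.147]
ft_force: [-1.4, -0.1, -0.9]
gripper_width: 0.0343
[0.32821497 0.26665159 0.21319701]
spin 0.1 after-spin d: 14.25 -1.29 -0.68 |xy| 14.3  rpy [3.139 0.004 0.147]
```

View pics/w8.png

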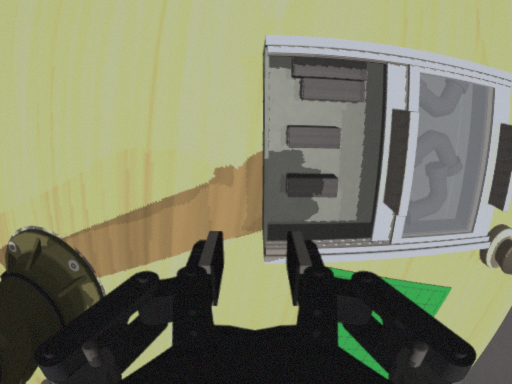

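Wrist view: the cover is still open with its handle at (398,160), the bars in the bay are undisturbed, and the fingers passed above everything. I'll repeat it with a check.

```bash
python3 -m inch '[[[1.5,-0.2,0],0],[[3,-0.3,0],0],[[3,-0.3,0],0],[[3,-0.3,0],0],[[2.5,-0.2,0],0],[[1.2,0,0],0],[[0,0,0],0],[[0,0,0],0]]'
python3 -c "
from h import *
go(.4674,.3,.097,8.3)"
```

```text
clock: 48.27
ee_pos: [0.4593, 0.2984, 0.2111]
eef_rot: [3.139, 0.01, 0.149]
ft_force: [0.7, 0.6, 0.4]
gripper_width: 0.0346
spin 0.2 after-spin d: 0.83 -0.04 11.41 |xy| 0.8  rpy [3.139 0.01  0.149]
```

```bash
python3 -m inch '[[[0.6,0,0],0],[[0,0,2],0],[[0,0,2],0],[[0,0,2],0],[[0,0,2],0],[[0,0,0],0],[[0,0,0],0],[[0,0,0],0]]'
python3 -c "
from h import *
go(.4674,.3,.097,8.3)"
```

```text
clock: 48.93
ee_pos: [0.4662, 0.2991, 0.1341]
eef_rot: [3.137, 0.004, 0.148]
ft_force: [0.4, -0.6, 0.2]
gripper_width: 0.034
spin 0.2 after-spin d: 0.13 -0.07 3.71 |xy| 0.1  rpy [3.137 0.004 0.148]
```

```bash
python3 -m inch '[[[0.1,0,1],0],[[0,0,1],0],[[0,0,1],0],[[0,0,0.7],0],[[0,0,0],0],[[0,0,0],0]]'
python3 -m inch '[[[-1,0,0],0],[[-1.5,0,0],0],[[-1.5,0,0],0],[[-1.5,0,0],0],[[-1.5,0,0],0],[[-1.5,0,0],0],[[-1.5,0,0],0],[[-1,0,0],0],[[-0.7,0,0],0],[[0,0,0],0],[[0,0,0],0]]'
python3 -c "
from h import *
go(.3405,.2819,.097,8.3)"
```

```text
clock: 49.43
ee_pos: [0.4664, 0.2985, 0.095]
eef_rot: [3.137, 0.007, 0.148]
ft_force: [0.8, -0.3, -0.6]
gripper_width: 0.0341
clock: 50.35
ee_pos: [0.351, 0.2811, 0.0965]
eef_rot: [3.135, 0.004, 0.148]
ft_force: [0.7, -0.3, -0.5]
gripper_width: 0.0342
spin 0.2 after-spin d: -1.03 -0.23 -0.05 |xy| 1.1  rpy [3.135 0.004 0.148]
```

Next I press on slowly to the stop, watching the force.

```bash
python3 -m inch '[[[-0.4,0,0],0],[[-0.4,0,0],0],[[-0.2,0,0],0],[[-0.2,0,0],0],[[0,0,0],0]]'
python3 -m inch '[[[-0.2,0,0],0],[[-0.1,0,0],0],[[0,0,0],0],[[0,0,0],0]]'
```

```text
clock: 50.77
ee_pos: [0.3392, 0.2798, 0.0966]
eef_rot: [3.137, 0.005, 0.148]
ft_force: [0.7, -0.3, 1.0]
gripper_width: 0.0342
clock: 51.1
ee_pos: [0.3391, 0.2798, 0.0967]
eef_rot: [3.139, -0.0, 0.147]
ft_force: [10.4, 2.7, -8.8]
gripper_width: 0.0342
```

The stop is reached at about 10 N. I'll back off, lift, clear the view, and then check.

```bash
python3 -m inch '[[[0.6,0,0],0],[[0.4,0,0],0],[[0,0,0],0],[[0,0,-2],0],[[0,0,-4],0],[[0,0,-4],0],[[0,0,-4],0],[[0,0,-1],0],[[2,3,0],0],[[2,3.2,0],0],[[2,3.2,0],0],[[2,3.2,0],0],[[2,3.2,0],0],[[2,3.2,0],0],[[2,3.2,0],0],[[0,3.8,0],0],[[0,3.8,0],0],[[0,3.8,0],0],[[0,0,0],0],[[0,0,0],0]]'
python3 - <<'E'
from h import *
p=get_image("top"); save(p,"c9.png",(110,130,330,300),3.5)
q=get_image("scene"); 
for i in range(2): print(np.round(pandepth(q["color"],q),4)); q=get_image("scene")
print(read_state()["ee_pos"],read_state()["ft_force"])
cv2.imwrite("pics/s9.png",cv2.resize(np.vstack([q["color"][190:370,200:440],q["color"][60:170,170:410]])[:,:,::-1],None,fx=2,fy=2,interpolation=cv2.INTER_CUBIC))
E
```

```text
clock: 52.77
ee_pos: [0.5344, -0.0327, 0.2459]
eef_rot: [3.139, 0.008, 0.143]
ft_force: [0.0, 1.1, 0.3]
gripper_width: 0.0342
[ 0.035   0.0346 15.3607]
[ 0.035   0.0346 14.7756]
[ 0.53453725 -0.02797893  0.24700379] [-0.35529944 -0.11654932 -0.27036881]
```

View pics/c9.png

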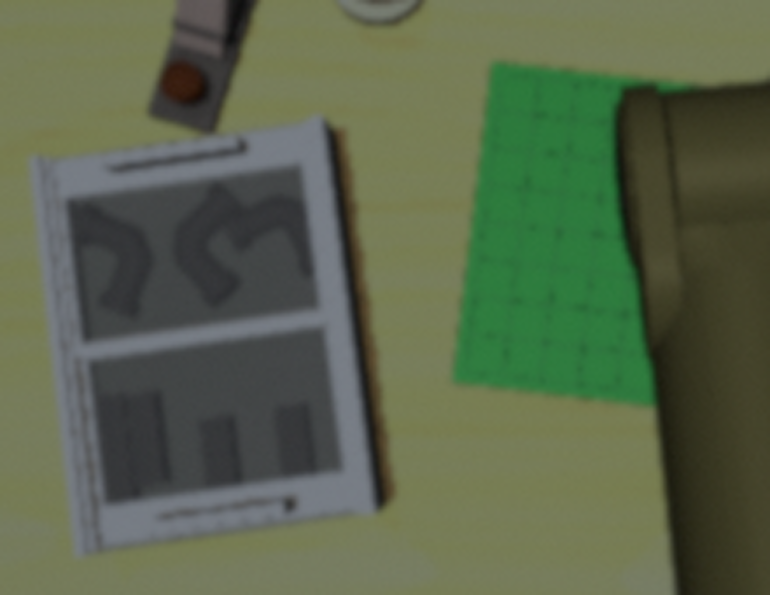

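View pics/s9.png

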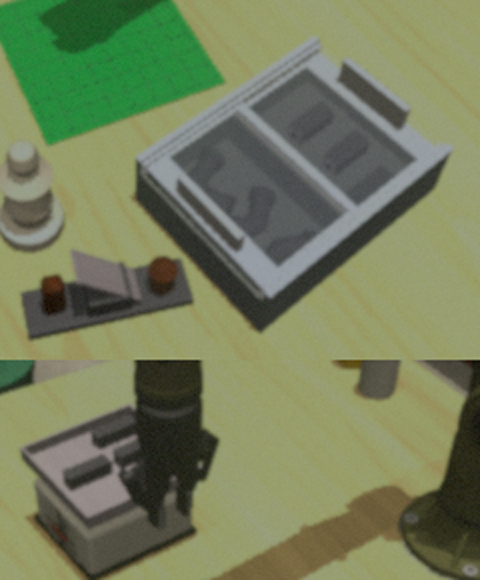

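Both views: two leftovers lie under the closed near cover, both handles are at their end walls, and four bars are in the pan. I'll finish with numeric checks of the handle position and the heavy lines against the pointer.

```bash
python3 - <<'E'
from h import *
p=get_image("top"); q=get_image("scene")
def reg(img0,img1,box):
    a,b,c,d=box; t=img0[b:d,a:c]; r=cv2.matchTemplate(img1[b-6:d+6,a-6:c+6],t,cv2.TM_CCOEFF_NORMED); i=np.unravel_index(r.argmax(),r.shape); return i[1]-6,i[0]-6,r.max().round(3),r[i[0]-1:i[0]+2,6+i[1]-6].round(3)
for n,im,b in(("top",p,(150,265,190,285)),("scene",q,(366,216,408,256)),("top far",p,(138,165,180,185)),("scene plane+fig",q,(200,255,300,360))):
    c0=cv2.resize(cv2.imread(f"pics/{n.split()[0]}0.png")[:,:,::-1],(512,384),interpolation=cv2.INTER_AREA)
    print(n,reg(c0,im["color"],b))
g=cv2.GaussianBlur(cv2.cvtColor(q["color"],cv2.COLOR_RGB2GRAY).astype(np.float32),(0,0),.5)
for ys in((-.035,-.018),(.0,.012),(.018,.035)):
    o=[]
    for h in np.arange(.014,.06,.002):
        P=np.array([proj(q,PC+R.from_euler("z",4.8,degrees=True).apply([.097,y,0])+[0,0,h]) for y in np.linspace(*ys,9)],np.float32)
        o.append((round(h*1000),int(cv2.remap(g,P[:,0][None],P[:,1][None],cv2.INTER_LINEAR).mean())))
    print(ys,o)
E
```

```text
top (np.int64(0), np.int64(0), np.float32(0.991), array([0.928, 0.991, 0.903], dtype=float32))
scene (np.int64(0), np.int64(0), np.float32(0.995), array([0.969, 0.995, 0.931], dtype=float32))
top far (np.int64(0), np.int64(0), np.float32(0.998), array([0.854, 0.998, 0.832], dtype=float32))
scene plane+fig (np.int64(0), np.int64(0), np.float32(0.997), array([0.976, 0.997, 0.962], dtype=float32))
(-0.035, -0.018) [(14, 54), (16, 55), (18, 55), (20, 55), (22, 54), (24, 53), (26, 52), (28, 51), (30, 51), (32, 52), (34, 53), (36, 55), (38, 56), (40, 58), (42, 60), (44, 61), (46, 63), (48, 65), (50, 67), (52, 68), (54, 70), (56, 71), (58, 71)]
(0.0, 0.012) [(14, 52), (16, 52), (18, 51), (20, 50), (22, 50), (24, 49), (26, 48), (28, 47), (30, 47), (32, 47), (34, 48), (36, 48), (38, 48), (40, 48), (42, 48), (44, 48), (46, 48), (48, 49), (50, 49), (52, 49), (54, 49), (56, 49), (58, 49)]
(0.018, 0.035) [(14, 58), (16, 59), (18, 59), (20, 59), (22, 59), (24, 59), (26, 60), (28, 61), (30, 61), (32, 61), (34, 61), (36, 60), (38, 59), (40, 59), (42, 59), (44, 61), (46, 63), (48, 65), (50, 67), (52, 68), (54, 69), (56, 69), (58, 69)]
```

```bash
python3 -c "
from h import *
s=read_state(); print(s['clock'],s['ft_force'].round(1)); print(finish_job())"
```

```text
53.0667 [-0.4  0.2 -0.2]
the job is handed in; nothing more can be done
None
```

I put four of the six bar ends in the scale's pan and the other two in the chest's near bay, beside the stock. I then closed the near cover again and handed the job in at 53 s.

**Last checks**
- **Pan:** it had sunk about 41.4 mm, where 38 to 54 mm is wanted. I measured the pointer in the scene camera, zeroed on the first picture. The wrist weights of the four bars add up to roughly 44 mm, and the shift of the pan's rim gives about 40 mm, so all three are within the range.
- **Covers and bystanders:** matching against the first pictures showed no shift for either handle, or for the plane and figure; the pictures are good to about a pixel (2–3 mm). The near cover also came up against its stop at about 10 N. I never went near the paint tin but did not compare it separately.
- **Leftovers:** both bar ends show under the closed near cover.

**What failed or stayed open**
- My first attempt to close the cover missed the handle because the arm fell short of its moves. A picture afterwards showed nothing disturbed, and the second attempt worked.
- I could not make out the heavy lines themselves in the pictures. That the pointer is between them follows from the measured sinking, about 3 mm past the upper line.

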